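Put the microscope objectives into their case bases

TASK

Put the four steel microscope objectives away: stand each one upright, lens up, inside the shallow grey case base that matches it in width, the slimmest objective in the smallest base, the next in the next, and so on up to the widest in the largest. They are delicate, so set each one down gently on the floor of its base and let none topple, and leave the two black eyepieces standing where they are.

Things in the scene. Friction and masses are not known exactly. Their poses are not given: they have to be found in the camera images.
- objective_22: loose steel microscope objective standing upright, round, 22 mm wide and 68 mm tall: straight barrel from its foot up to 54 mm, then a cone to a small glass lens on top; fine dark rings. Slimmest and tallest of the four; belongs in base_40. Origin: centre of its flat underside, z up along the barrel. A grasp across the barrel about 30 mm above the underside keeps the fingers clear of desk and rim.
- objective_32: loose steel microscope objective standing upright, round, 32 mm wide and 62 mm tall: straight barrel from its foot up to 48 mm, then a cone to a small glass lens on top; fine dark rings. Second slimmest; belongs in base_50. Origin: centre of its flat underside, z up along the barrel. A grasp across the barrel about 30 mm above the underside keeps the fingers clear of desk and rim.
- objective_42: loose steel microscope objective standing upright, round, 42 mm wide and 56 mm tall: straight barrel from its foot up to 42 mm, then a cone to a small glass lens on top; fine dark rings. Second widest; belongs in base_60. Origin: centre of its flat underside, z up along the barrel. A grasp across the barrel about 30 mm above the underside keeps the fingers clear of desk and rim.
- objective_52: loose steel microscope objective standing upright, round, 52 mm wide and 50 mm tall: straight barrel from its foot up to 36 mm, then a cone to a small glass lens on top; fine dark rings. Widest and shortest of the four; belongs in base_70. Origin: centre of its flat underside, z up along the barrel. A grasp across the barrel about 30 mm above the underside keeps the fingers clear of desk and rim.
- base_40: empty shallow round grey plastic pot with a cork-brown floor, the base of an objective's storage case, fixed to the desk: inside 40 mm wide, outside 46 mm, rim 9 mm above the desk, inner floor 4 mm above the desk. Smallest of the four; for objective_22. Origin: centre of its underside on the desk, z up.
- base_50: empty shallow round grey plastic pot with a cork-brown floor, the base of an objective's storage case, fixed to the desk: inside 50 mm wide, outside 56 mm, rim 9 mm above the desk, inner floor 4 mm above the desk. Second smallest; for objective_32. Origin: centre of its underside on the desk, z up.
- base_60: empty shallow round grey plastic pot with a cork-brown floor, the base of an objective's storage case, fixed to the desk: inside 60 mm wide, outside 66 mm, rim 9 mm above the desk, inner floor 4 mm above the desk. Second largest; for objective_42. Origin: centre of its underside on the desk, z up.
- base_70: empty shallow round grey plastic pot with a cork-brown floor, the base of an objective's storage case, fixed to the desk: inside 70 mm wide, outside 76 mm, rim 9 mm above the desk, inner floor 4 mm above the desk. Largest of the four; for objective_52. Origin: centre of its underside on the desk, z up.
- eyepiece_1: loose black eyepiece standing upright, 48 mm tall: barrel 30 mm wide with a wider rubber eyecup (40 mm) and a large round lens on top. Not to be moved. Origin: centre of its underside, z up.
- eyepiece_2: loose black eyepiece standing upright, 48 mm tall: barrel 30 mm wide with a wider rubber eyecup (40 mm) and a large round lens on top. Not to be moved. Origin: centre of its underside, z up.

How it is judged:
By the outcome, as a careful person would: the job done as asked, in the order asked, and still so for the second after the job is handed in, with the robot touching nothing.
It also fails if it takes over 112 s, if anything falls off the work surface, if the arm or the gripper's body presses on something with over 40 N, if the wrist force passes 120 N, or if a joint passes its speed limit or range.

ROBOT

A 7-joint arm with a two-finger parallel gripper is mounted at the origin on the work surface. World frame = base frame: x ahead of the robot, y to its left, z up, the work surface at z = 0. Lengths are in m, angles in rad, forces in N, time in s.
With the tool pointing down it reaches from about 0.35 to 0.9 m from the base axis. Payload 8.1 kg.
Tool frame: the origin (TCP) lies at the very end of the fingers, on their centre line; the grasp point (between the pads) lies arm.hold_point_z behind it (arm.hold_point_z is the distance from the TCP to the grasp point, in m); z points along the fingers, y is the line along which they close (so a half turn about z gives the same grasp; the last joint's range is limited). The gripper opens to 92 mm and grips with 3 to 60 N. Pads are 19 mm wide; open, the fingers measure 130 mm over their backs; the gripper's body (75 mm by 190 mm) begins 47 mm behind the grasp point.
Start: joints at [1.098, 0.434, 0.025, 1.573, -0.012, 1.134, -0.075], TCP at [0.226, -0.583, 0.227] pointing down, gripper open.
Joint ranges: [-2.62, 2.62], [-0.44, 2.09], [-1.27, 1.32], [0.08, 2.57], [-1.32, 4.46], [0.12, 2], [-2.74, 2.74]. Speed limits (rad/s): [2.22, 2.22, 3.01, 3.01, 3.14, 3.14, 3.14].

INTERFACE

Orientations are given as a rotation vector (axis times angle).
In Python, from cell import arm, vision, job, cut_out gives the robot as it stands. The module is installed in compiled form; this text tells all that it offers.
- The arm moves only by the tool play_rows, never from a script. Its argument "increments" is text: rows parted by semicolons, each of 5 numbers parted by spaces: the shift along the tool's x, y, z in cm, then the turn about the tool's z in degrees, then the opening, from -1 (shut) to 1 (fully open), so that 0 is half open. A call has 1 to 5 rows; each row shifts and turns the commanded pose from where the row before left it, along the tool's axes as they then stand; what a row does not reach is not made up. A row lasts 1/12 s, in which the tool goes at most 41.7 mm and 7.16 degrees, less where a joint would pass 70% of its speed; a pose out of reach is approached as far as the arm can. A call is refused whole if a number of a shift passes 4.17 or a number of a turn 7.16, either way. A call with a gripper value outside its range is refused whole. The fingers move at their own pace and stop on an object; "grip_force" is the grip in N (left out, the last holds). Time passes only in rows, so rows that do not move let the fingers close. It gives the time, the measured TCP pose, the force, the opening and the grip force at its end, in the units of the state.
- arm.observe(): the state, without advancing time (a new reading comes with each control period).
- vision.get_image(name): name is "scene" or "top" or "wrist"; returns a dict with "frame" (420x560x3 uint8, red, green, blue), "z_map" (420x560 float32, m along the optical axis (not along the pixel's ray), 0 where there is no reading), "mtx" (3x3 intrinsics, pixels), "cam_to_world" (4x4, takes a point from camera to world coordinates). Camera axes: x right, y up, looking along -z (the intrinsics and any distortion apply to the point x, -y, -z); pixel columns grow to the right and rows downward; lengths in m; the calibration is good to about 2 mm. A picture is of the moment at which its call begins.
- job.sign_off(): hands the job in; it is judged then, once.
Trained networks look in a picture, given as the dict that the camera call returned (one of the last four; its "shot" number tells which), for a name from the list of things; names that differ only in an ending like _2 or _b are one class to them, and where a whole thing is asked for, a point or a joint stands for the part that bears it (a point fixed in the world has none). Each returns a list of dicts, best first, with "confidence" (0 to 1); they miss things now and then, are a little off and sometimes report something else, mostly with a low value. They report only what shows in the picture. A call takes as long as a camera call.
- cut_out(query, picture): "mask" (420x560 bool, what is visible of it) and "point" ([row, column] in pixels, amid what is visible of it).
The state is a dict: "clock": time; "joints": joint angles; "dq": joint speeds; "joint_efforts": joint torques, N m; "position": TCP position; "ee_rot": TCP orientation; "force": force on the tool from outside, world axes, zero at the start; "ft_torque": the same for the moment, N m; "width": opening from 0.0 (shut) to 1.0 (fully open); "gripper_force": force on a finger pad.
Only numpy, scipy, OpenCV 4.12 (cv2) and the standard library are available. Lean on these libraries where they do the work, as an engineer would, in place of code of your own. Each camera call takes 0.05 s, during which the arm holds its last target. There are 200 camera calls.

## Working session

There is one attempt and no reset: what is moved stays moved. The work goes in short steps, Python scripts to look and compute and a tool call to move; the robot and the scene stay as the last step left them, time stands still between calls to the robot, and variables do not carry over. Pictures are saved under pics/ and viewed, at most 14 in all, crops included, and the job is handed in when it is done.

Besides the shell and the picture viewer there is one more tool, called after "Call:" in YAML: its name, and indented under it one key for each argument. play_rows: Moves the arm, as the interface text tells. Its arguments: {"type":"object","properties":{"increments":{"type":"string"},"grip_force":{"type":"number"}},"required":["increments"]}

```bash
mkdir -p pics
cat > h.py <<'E'
import numpy as np, cv2
from cell import arm, vision, job, cut_out
from scipy.spatial.transform import Rotation as R
def cloud(p):
    z=p["z_map"];K=p["mtx"];v,u=np.mgrid[:420,:560]
    c=np.stack([(u-K[0,2])/K[0,0]*z,-(v-K[1,2])/K[1,1]*z,-z],-1)
    T=p["cam_to_world"];w=c@T[:3,:3].T+T[:3,3];w[z==0]=np.nan;return w
def save(p,n): cv2.imwrite(f"pics/{n}.png",p["frame"][:,:,::-1])
E
python3 - <<'E'
from h import *
s=arm.observe();print(s["clock"],s["position"],R.from_rotvec(s["ee_rot"]).as_matrix().round(3),arm.hold_point_z,s["width"])
for n in["top","scene"]:
    p=vision.get_image(n);save(p,n);w=cloud(p)
    print(n,p["cam_to_world"][:3,3].round(3))
    for q in["objective_22","objective_32","objective_42","objective_52","base_40","base_50","base_60","base_70","eyepiece"]:
        for d in cut_out(q,p)[:3]:
            if d["confidence"]<.2: continue
            x=w[d["mask"]];x=x[~np.isnan(x[:,0])]
            if len(x)<5: continue
            a,b=np.percentile(x,2,0),np.percentile(x,98,0)
            print(q,round(d["confidence"],2),np.round(d["point"]),"mid",((a+b)/2).round(3)[:2],"size",(b-a).round(3),"ztop",b[2].round(3))
E
```

```text
0.0 [ 0.22562962 -0.58228066  0.22594407] [[ 0.932  0.361 -0.001]
 [ 0.361 -0.932  0.001]
 [-0.    -0.002 -1.   ]] 0.0188 0.9985303370404378
top [0.353 0.009 1.187]
objective_22 0.6 [193. 218.] mid [0.585 0.14 ] size [0.039 0.039 0.058] ztop 0.057
objective_22 0.58 [241. 149.] mid [0.473 0.307] size [0.028 0.027 0.059] ztop 0.064
objective_22 0.58 [190. 139.] mid [0.602 0.334] size [0.046 0.045 0.053] ztop 0.051
objective_32 0.6 [193. 218.] mid [0.585 0.14 ] size [0.039 0.039 0.058] ztop 0.057
objective_32 0.58 [241. 149.] mid [0.473 0.307] size [0.028 0.027 0.059] ztop 0.064
objective_32 0.58 [190. 139.] mid [0.602 0.334] size [0.046 0.045 0.053] ztop 0.051
objective_42 0.6 [193. 218.] mid [0.585 0.14 ] size [0.039 0.039 0.058] ztop 0.057
objective_42 0.58 [241. 149.] mid [0.473 0.307] size [0.028 0.027 0.059] ztop 0.064
objective_42 0.58 [190. 139.] mid [0.602 0.334] size [0.046 0.045 0.053] ztop 0.051
objective_52 0.6 [193. 218.] mid [0.585 0.14 ] size [0.039 0.039 0.058] ztop 0.057
objective_52 0.58 [241. 149.] mid [0.473 0.307] size [0.028 0.027 0.059] ztop 0.064
objective_52 0.
[... 2560 characters left out ...]
. 298.] mid [0.596 0.001] size [0.052 0.053 0.01 ] ztop 0.011
base_50 0.81 [173. 326.] mid [0.443 0.177] size [0.043 0.042 0.011] ztop 0.012
base_60 0.88 [226. 198.] mid [ 0.431 -0.141] size [0.063 0.06  0.011] ztop 0.012
base_60 0.85 [247. 298.] mid [0.596 0.001] size [0.052 0.053 0.01 ] ztop 0.011
base_60 0.81 [173. 326.] mid [0.443 0.177] size [0.043 0.042 0.011] ztop 0.012
base_70 0.88 [226. 198.] mid [ 0.431 -0.141] size [0.063 0.06  0.011] ztop 0.012
base_70 0.85 [247. 298.] mid [0.596 0.001] size [0.052 0.053 0.01 ] ztop 0.011
base_70 0.81 [173. 326.] mid [0.443 0.177] size [0.043 0.042 0.011] ztop 0.012
eyepiece 0.92 [264. 103.] mid [ 0.446 -0.334] size [0.037 0.035 0.049] ztop 0.052
```

View pics/top.png

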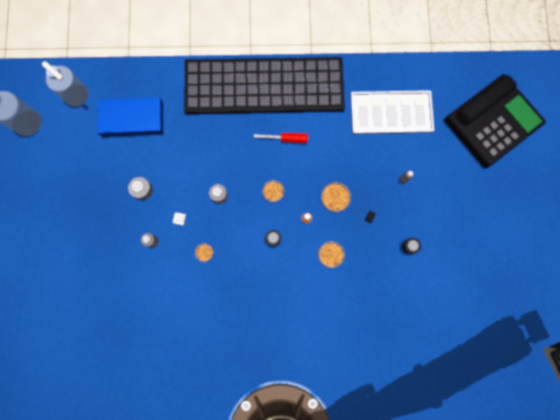

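Run:
```python
from h import *
for n in["top","scene"]:
    p=vision.get_image(n);w=cloud(p);K=p["mtx"];T=p["cam_to_world"]
    if n=="top":print(T.round(3).tolist(),K.round(1).tolist())
    for q in["objective_22","base_40","eyepiece_1"]:
        for d in cut_out(q,p):
            x=w[d["mask"]];x=x[~np.isnan(x[:,0])]
            if len(x)<5: continue
            # extent of the upper layer only
            zt=np.percentile(x[:,2],97)
            a,b=np.percentile(x,1,0),np.percentile(x,99,0)
            hi=x[x[:,2]>zt-.008] if q!="base_40" else x[x[:,2]>.002]
            c,e=np.percentile(hi,1,0),np.percentile(hi,99,0)
            print(n,q,round(d["confidence"],2),np.round(d["point"]),"mid",((a+b)/2).round(4)[:2],"size",(b-a).round(3),"zt",zt.round(3),"TOPmid",((c+e)/2).round(4)[:2],(e-c).round(3)[:2],len(hi))
```

```text
[[-0.024, 0.987, -0.16, 0.353], [-1.0, -0.021, 0.022, 0.009], [0.018, 0.16, 0.987, 1.187], [0.0, 0.0, 0.0, 1.0]] [[471.9, 0.0, 280.9], [0.0, 471.9, 210.1], [0.0, 0.0, 1.0]]
top objective_22 0.87 [187. 140.] mid [0.6033 0.3356] size [0.049 0.05  0.05 ] zt 0.051 TOPmid [0.6039 0.3357] [0.034 0.036] 161
top objective_22 0.7 [242. 151.] mid [0.4717 0.307 ] size [0.029 0.028 0.06 ] zt 0.064 TOPmid [0.4715 0.3091] [0.022 0.022] 67
top objective_22 0.6 [196. 220.] mid [0.5867 0.1406] size [0.044 0.041 0.062] zt 0.057 TOPmid [0.5852 0.1404] [0.025 0.027] 97
top objective_22 0.49 [175. 404.] mid [ 0.6153 -0.3295] size [0.016 0.015 0.069] zt 0.068 TOPmid [ 0.617  -0.3311] [0.013 0.012] 27
top base_40 0.97 [197. 336.] mid [ 0.5761 -0.1559] size [0.069 0.073 0.014] zt 0.01 TOPmid [ 0.5758 -0.1556] [0.069 0.072] 495
top base_40 0.95 [254. 328.] mid [ 0.4286 -0.1379] size [0.061 0.062 0.014] zt 0.01 TOPmid [ 0.4291 -0.138 ] [0.062 0.062] 406
top base_40 0.93 [190. 274.] mid [0.5931 0.0021] size [0.05  0.051 0.012] zt 0.009 TOPmid [0.5927 0.0021] [0.05  0.051] 246
top base_40 0.58 [253. 205.] mid [
[... 820 characters left out ...]
11] zt 0.011 TOPmid [ 0.5766 -0.1585] [0.072 0.071] 1152
scene base_40 0.83 [248. 300.] mid [0.5953 0.0011] size [0.054 0.053 0.011] zt 0.011 TOPmid [0.5954 0.0012] [0.053 0.052] 532
scene base_40 0.74 [224. 197.] mid [ 0.4302 -0.1403] size [0.064 0.061 0.01 ] zt 0.011 TOPmid [ 0.4302 -0.1403] [0.064 0.061] 653
scene base_40 0.59 [171. 324.] mid [0.4428 0.1785] size [0.046 0.048 0.012] zt 0.011 TOPmid [0.443  0.1768] [0.045 0.044] 248
scene eyepiece_1 0.93 [198. 267.] mid [0.4528 0.0142] size [0.077 0.058 0.053] zt 0.051 TOPmid [0.4713 0.0043] [0.039 0.037] 235
scene eyepiece_1 0.86 [266. 106.] mid [ 0.4461 -0.3345] size [0.037 0.035 0.05 ] zt 0.051 TOPmid [ 0.4457 -0.3345] [0.038 0.035] 331
```

Call:
play_rows:
  increments: "0 0 1.5 7.07 1; 0 0 1.5 7.07 1; 0 0 1.5 7.07 1; 3.28 -2.08 0 0 1; 3.28 -2.08 0 0 1"
  grip_force: 15

```text
clock: 1.82
position: [0.2892, -0.5417, 0.1806]
ee_rot: [-3.141, 0.011, 0.004]
force: [2.3, 0.1, 1.0]
width: 0.999
gripper_force: 0.0
```

Call:
play_rows:
  increments: "3.28 -2.08 0 0 1; 3.28 -2.08 0 0 1; 3.28 -2.08 0 0 1; 3.28 -2.08 0 0 1; 3.28 -2.08 0 0 1"

```text
clock: 2.23
position: [0.457, -0.4361, 0.1819]
ee_rot: [3.141, -0.001, 0.0]
force: [0.3, -1.2, 1.3]
width: 1.0
gripper_force: 0.0
```

Call:
play_rows:
  increments: "3.28 -2.08 0 0 1; 3.28 -2.08 0 0 1; 3.28 -2.08 0 0 1; 0 0 0 0 1; 0 0 0 0 1"

```text
clock: 2.65
position: [0.5566, -0.3719, 0.1813]
ee_rot: [-3.14, -0.008, -0.001]
force: [0.1, -0.3, -0.7]
width: 1.001
gripper_force: 0.0
```

```bash
cat >> h.py <<'E'
def st():
    s=arm.observe();M=R.from_rotvec(s["ee_rot"]).as_matrix()
    print("t",round(s["clock"],2),"tcp",s["position"].round(4) if hasattr(s["position"],"round") else s["position"],"yaw",np.degrees(np.arctan2(M[1,0],M[0,0])).round(2),"tilt",M[:,2].round(3),"w",round(s["width"],3),"F",np.round(s["force"],1),"g",s["gripper_force"],"q",np.round(s["joints"],2));return s,M
def find(q,p,r=None):
    w=cloud(p);out=[]
    for d in cut_out(q,p):
        x=w[d["mask"]];x=x[~np.isnan(x[:,0])]
        if len(x)<5: continue
        zt=np.percentile(x[:,2],97)
        hi=x[x[:,2]>zt-.012] if "base" not in q else x[x[:,2]>.002]
        c,e=np.percentile(hi,1,0),np.percentile(hi,99,0)
        print(q,round(d["confidence"],2),np.round(d["point"]),"zt",zt.round(3),"TOPmid",((c+e)/2).round(4)[:2],(e-c).round(3)[:2],len(hi))
E
python3 - <<'E'
from h import *
st()
p=vision.get_image("wrist");save(p,"w1");print(p["cam_to_world"].round(3).tolist());find("objective_22",p)
E
```

```text
t 2.65 tcp [ 0.5566 -0.3719  0.1813] yaw 0.29 tilt [ 0.001  0.001 -1.   ] w 1.001 F [ 0.1 -0.3 -0.7] g 0.0 q [ 0.48  0.54  0.04  1.51 -0.03  1.09 -1.03]
[[0.004, 0.96, 0.282, 0.632], [-1.0, 0.004, 0.0, -0.372], [-0.001, -0.282, 0.96, 0.339], [0.0, 0.0, 0.0, 1.0]]
objective_22 0.57 [125. 238.] zt 0.068 TOPmid [ 0.619  -0.3345] [0.017 0.017] 391
```

View pics/w1.png

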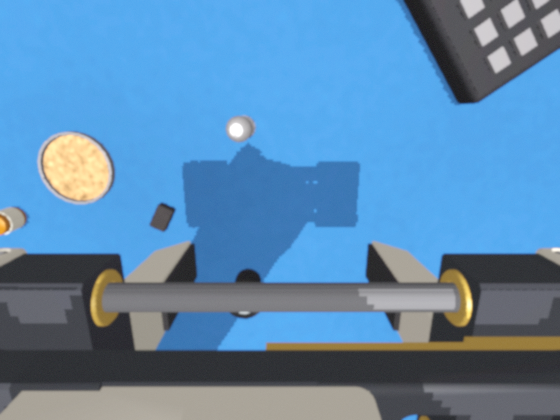

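Call:
play_rows:
  increments: "3.12 -1.87 0 0 1; 3.12 -1.87 2 0 1; 0 0 3 0 1; 0 0 3 0 1; 0 0 0 0 1"

```text
clock: 3.17
position: [0.6118, -0.3371, 0.0956]
ee_rot: [-3.138, 0.003, 0.015]
force: [-1.9, 0.4, -1.1]
width: 0.998
gripper_force: 0.0
```

Run:
```python
from h import *
st()
p=vision.get_image("wrist");save(p,"w2");find("objective_22",p)
```

```text
t 3.17 tcp [ 0.6118 -0.3371  0.0956] yaw -0.11 tilt [-0.009  0.003 -1.   ] w 0.998 F [-1.9  0.4 -1.1] g 0.0 q [ 0.4   0.67  0.04  1.5  -0.03  0.98 -1.12]
objective_22 0.73 [211. 276.] zt 0.068 TOPmid [ 0.6209 -0.3344] [0.014 0.017] 630
```

View pics/w2.png

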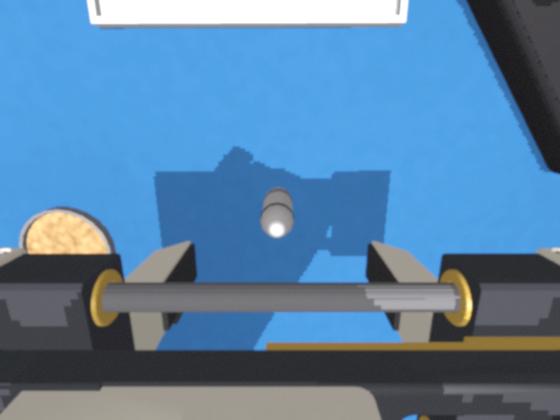

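Call:
play_rows:
  increments: "0 0 0 0 1; 0 0 0 0 1; 0 0 0 0 1"

```text
clock: 3.52
position: [0.617, -0.3387, 0.104]
ee_rot: [3.14, -0.002, 0.005]
force: [-0.1, 0.3, 0.7]
width: 1.002
gripper_force: 0.0
```

Call:
play_rows:
  increments: "0.25 -0.4 3 0 1; 0 0 3 0 1; 0 0 2 0 1; 0 0 1.3 0 1; 0 0 0 0 1"

```text
clock: 3.93
position: [0.6175, -0.333, 0.0066]
ee_rot: [-3.14, 0.001, 0.005]
force: [-0.2, 0.4, -0.7]
width: 0.999
gripper_force: 0.0
```

Call:
play_rows:
  increments: "0 0 0 0 1; 0 0 0 0 1"

```text
clock: 4.1
position: [0.6201, -0.3343, 0.0106]
ee_rot: [3.14, -0.001, 0.004]
force: [-0.1, 0.0, 0.7]
width: 1.002
gripper_force: 0.0
```

Run:
```python
from h import *
st()
p=vision.get_image("wrist");save(p,"w3");find("objective_22",p);st()
```

```text
t 4.1 tcp [ 0.6201 -0.3343  0.0106] yaw -0.04 tilt [ 0.002 -0.001 -1.   ] w 1.002 F [-0.1  0.   0.7] g 0.0 q [ 0.4   0.77  0.03  1.55 -0.03  0.82 -1.13]
objective_22 0.55 [273. 280.] zt 0.068 TOPmid [ 0.6197 -0.3342] [0.011 0.017] 1009
t 4.2 tcp [ 0.6201 -0.3342  0.0107] yaw -0.03 tilt [ 0.003 -0.001 -1.   ] w 1.0 F [-0.4  0.4  0.9] g 0.0 q [ 0.4   0.77  0.03  1.55 -0.03  0.82 -1.13]
```

View pics/w3.png

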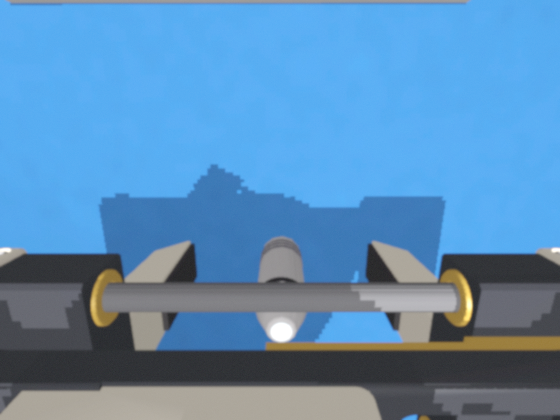

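The slim objective is centred between the fingers (column 281, fingers at 181/380). Closing.

Call:
play_rows:
  increments: "0 0 0 0 0; 0 0 0 0 -0.3; 0 0 0 0 -0.45; 0 0 0 0 -0.8; 0 0 0 0 -0.8"
  grip_force: 15

```text
clock: 4.62
position: [0.6189, -0.3335, 0.0088]
ee_rot: [3.142, -0.001, 0.0]
force: [-0.7, -0.2, 0.1]
width: 0.689
gripper_force: 0.0
```

Call:
play_rows:
  increments: "0 0 0 0 -0.8; 0 0 0 0 -0.8; 0 0 0 0 -0.8; 0 0 0 0 -0.8; 0 0 0 0 -0.8"

```text
clock: 5.03
position: [0.6189, -0.3336, 0.0087]
ee_rot: [3.142, -0.001, -0.0]
force: [0.6, -0.3, -0.5]
width: 0.324
gripper_force: 0.0
```

Call:
play_rows:
  increments: "0 0 0 0 -0.8; 0 0 0 0 -0.8; 0 0 0 0 -0.8; 0 0 0 0 -0.8; 0 0 0 0 -0.8"

```text
clock: 5.45
position: [0.6189, -0.3336, 0.0087]
ee_rot: [3.142, -0.001, 0.0]
force: [-0.6, 0.5, 0.7]
width: 0.231
gripper_force: 15.0
```

Call:
play_rows:
  increments: "0 0 -0.5 0 -0.8; 0 0 -1.5 0 -0.8; 0 0 -2.5 0 -0.8; 0 0 -3 0 -0.8; 0 0 -2.5 0 -0.8"

```text
clock: 5.87
position: [0.6189, -0.3336, 0.1106]
ee_rot: [3.141, -0.001, 0.0]
force: [0.9, -0.9, -0.2]
width: 0.238
gripper_force: 15.0
```

Call:
play_rows:
  increments: "0 0 0 0 -0.8; 0 0 0 0 -0.8"

```text
clock: 6.03
position: [0.62, -0.334, 0.111]
ee_rot: [3.14, -0.001, 0.005]
force: [-0.3, 0.6, -1.8]
width: 0.234
gripper_force: 15.0
```

Run:
```python
from h import *
st()
p=vision.get_image("wrist");save(p,"w4");find("objective_22",p);st()
```

```text
t 6.03 tcp [ 0.62  -0.334  0.111] yaw -0.03 tilt [ 0.003 -0.002 -1.   ] w 0.234 F [-0.3  0.6 -1.8] g 14.998379405515152 q [ 0.4   0.66  0.04  1.49 -0.03  0.99 -1.13]
t 6.13 tcp [ 0.6183 -0.3332  0.1081] yaw -0.02 tilt [-0.001  0.001 -1.   ] w 0.233 F [ 0.4 -0.7 -2.3] g 14.99834602818737 q [ 0.4   0.66  0.04  1.49 -0.03  0.99 -1.13]
```

View pics/w4.png

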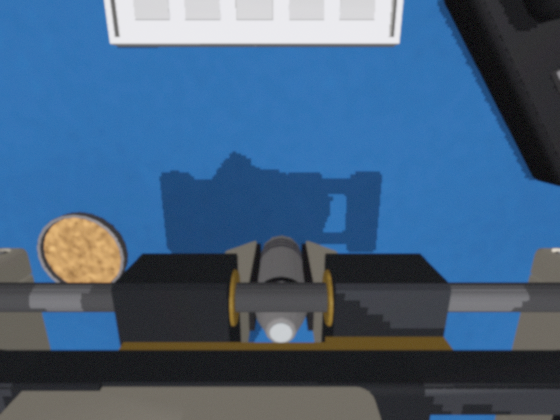

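The objective is held upright between the pads (column 281). Carrying it to base_40.

Call:
play_rows:
  increments: "-0.6 -1.7 0 0 -0.8; -1.26 -3.65 0 0 -0.8; -1.26 -3.65 0 0 -0.8; -1.26 -3.65 0 0 -0.8; -1.26 -3.65 0 0 -0.8"

```text
clock: 6.55
position: [0.5606, -0.1688, 0.1072]
ee_rot: [-3.141, 0.001, 0.004]
force: [1.0, 0.2, -1.2]
width: 0.235
gripper_force: 15.0
```

Call:
play_rows:
  increments: "-1.26 -3.65 0 0 -0.8; -1.26 -3.65 0 0 -0.8; -1.26 -3.65 0 0 -0.8; -1.26 -3.65 0 0 -0.8; -1.26 -3.65 0 0 -0.8"

```text
clock: 6.97
position: [0.4977, 0.0135, 0.1077]
ee_rot: [3.141, -0.001, -0.004]
force: [0.8, 0.4, -0.9]
width: 0.232
gripper_force: 15.0
```

Call:
play_rows:
  increments: "-1.26 -3.65 0 0 -0.8; -1.26 -3.65 0 0 -0.8; -1.26 -3.65 0 0 -0.8; 0 0 0 0 -0.8; 0 0 0 0 -0.8"

```text
clock: 7.38
position: [0.4602, 0.1238, 0.1078]
ee_rot: [3.142, 0.008, -0.004]
force: [0.2, -0.8, -1.2]
width: 0.237
gripper_force: 15.0
```

Run:
```python
from h import *
p=vision.get_image("wrist");save(p,"w5");find("base_40",p);st()
```

```text
base_40 0.88 [224. 218.] zt 0.009 TOPmid [0.443  0.1781] [0.043 0.043] 2169
base_40 0.7 [ 33. 447.] zt 0.009 TOPmid [0.5903 0.0032] [0.045 0.053] 4689
base_40 0.64 [233. 550.] zt 0.009 TOPmid [ 0.4369 -0.1132] [0.028 0.015] 419
t 7.48 tcp [0.4615 0.1206 0.108 ] yaw -0.03 tilt [-0.001 -0.001 -1.   ] w 0.235 F [ 0.3  0.3 -1.3] g 14.998140513635008 q [-0.33  0.35 -0.05  2.06  0.02  0.74 -1.96]
```

Call:
play_rows:
  increments: "-0.93 -2.87 0 0 -0.8; -0.93 -2.87 0 0 -0.8; 0 0 3 0 -0.8; 0 0 3 0 -0.8; 0 0 1.5 0 -0.8"

```text
clock: 7.9
position: [0.4427, 0.177, 0.0311]
ee_rot: [3.14, -0.004, -0.003]
force: [-0.7, -0.8, -1.0]
width: 0.233
gripper_force: 15.0
```

Call:
play_rows:
  increments: "0 0 0 0 -0.8; 0 0 0 0 -0.8; 0 0 0 0 -0.8; 0 0 0 0 -0.8"

```text
clock: 8.23
position: [0.4445, 0.1786, 0.0348]
ee_rot: [-3.141, 0.003, -0.003]
force: [0.0, -0.4, -0.4]
width: 0.238
gripper_force: 15.0
```

Run:
```python
from h import *
p=vision.get_image("wrist");save(p,"w6");find("base_40",p);st()
```

```text
base_40 0.82 [226. 281.] zt 0.009 TOPmid [0.4526 0.1786] [0.024 0.042] 1968
t 8.33 tcp [0.4442 0.1789 0.0348] yaw -0.07 tilt [ 0.002  0.001 -1.   ] w 0.235 F [ 0.7 -1.3 -0.7] g 14.998365675019159 q [-0.45  0.47 -0.06  2.12  0.05  0.55 -2.11]
```

View pics/w6.png

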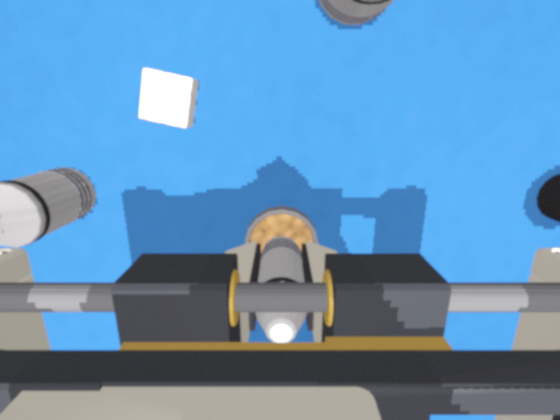

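Call:
play_rows:
  increments: "-0.1 0 1 0 -0.8; 0 0 0.6 0 -0.8; 0 0 0.3 0 -0.8; 0 0 0 0 -0.8; 0 0 0 0 -0.8"

```text
clock: 8.75
position: [0.4423, 0.1789, 0.0148]
ee_rot: [3.141, -0.001, -0.0]
force: [0.2, -0.5, -0.3]
width: 0.236
gripper_force: 15.0
```

Call:
play_rows:
  increments: "0 0 0 0 -0.8; 0 0 0 0 -0.8; 0 0 0 0 -0.8"

```text
clock: 9.0
position: [0.4425, 0.179, 0.015]
ee_rot: [-3.141, 0.001, -0.001]
force: [-0.4, 0.2, -0.2]
width: 0.235
gripper_force: 15.0
```

Call:
play_rows:
  increments: "0 0 0.1 0 -0.8; 0 0 0 0 -0.8; 0 0 0 0 -0.8"

```text
clock: 9.25
position: [0.4423, 0.1789, 0.0137]
ee_rot: [3.142, -0.001, -0.0]
force: [0.9, -0.1, -0.9]
width: 0.237
gripper_force: 15.0
```

Call:
play_rows:
  increments: "0 0 0.1 0 -0.8; 0 0 0 0 -0.8; 0 0 0 0 -0.8"

```text
clock: 9.5
position: [0.4423, 0.1789, 0.0126]
ee_rot: [3.141, -0.001, -0.0]
force: [0.1, 0.2, -0.8]
width: 0.241
gripper_force: 15.0
```

Call:
play_rows:
  increments: "0 0 0.1 0 -0.8; 0 0 0 0 -0.8; 0 0 0 0 -0.8"

```text
clock: 9.75
position: [0.4425, 0.1789, 0.0123]
ee_rot: [-3.142, 0.001, -0.001]
force: [-2.3, -1.3, 10.1]
width: 0.237
gripper_force: 15.0
```

Run:
```python
from h import *
st()
```

```text
t 9.75 tcp [0.4425 0.1789 0.0123] yaw -0.04 tilt [ 0.  0. -1.] w 0.237 F [-2.3 -1.3 10.1] g 15.001878151815617 q [-0.46  0.51 -0.05  2.14  0.05  0.5  -2.12]
```

Call:
play_rows:
  increments: "0 0 -0.05 0 -0.8; 0 0 0 0 -0.8; 0 0 0 0 -0.5; 0 0 0 0 -0.4; 0 0 0 0 -0.2"

```text
clock: 10.17
position: [0.4423, 0.179, 0.0121]
ee_rot: [3.142, -0.001, -0.0]
force: [-0.3, -0.4, 0.1]
width: 0.328
gripper_force: 0.0
```

Call:
play_rows:
  increments: "0 0 0 0 0.2; 0 0 0 0 0.2; 0 0 0 0 0.2; 0 0 0 0 0.2; 0 0 0 0 0.2"

```text
clock: 10.58
position: [0.4423, 0.1789, 0.0122]
ee_rot: [3.142, -0.001, -0.0]
force: [0.5, -0.8, -0.1]
width: 0.598
gripper_force: 0.0
```

Call:
play_rows:
  increments: "0 0 -1 0 0.2; 0 0 -2.5 0 0.2; 0 0 -3 0 0.2; 0 0 -3 0 0.3; 0 0 -2 0 0.3"

```text
clock: 11.0
position: [0.4429, 0.1792, 0.1304]
ee_rot: [-3.14, 0.001, -0.003]
force: [0.3, 0.3, 0.5]
width: 0.645
gripper_force: 0.0
```

Run:
```python
from h import *
p=vision.get_image("wrist");save(p,"w7");find("objective_32",p);find("base_40",p);st()
```

```text
objective_32 0.92 [211. 280.] zt 0.072 TOPmid [0.4436 0.179 ] [0.016 0.018] 480
objective_32 0.72 [ 23. 335.] zt 0.056 TOPmid [0.5789 0.1402] [0.021 0.035] 1708
objective_32 0.63 [171. 122.] zt 0.062 TOPmid [0.4739 0.3061] [0.026 0.022] 1067
objective_32 0.57 [11. 76.] zt 0.044 TOPmid [0.5865 0.3339] [0.013 0.04 ] 1171
base_40 0.95 [ 20. 504.] zt 0.009 TOPmid [0.585  0.0035] [0.035 0.053] 3129
base_40 0.87 [188. 282.] zt 0.009 TOPmid [0.4459 0.1786] [0.037 0.043] 1095
t 11.15 tcp [0.4434 0.1794 0.1293] yaw -0.03 tilt [ 0.004  0.002 -1.   ] w 0.646 F [0.4 0.1 0.2] g 0.0 q [-0.45  0.32 -0.06  2.04  0.03  0.78 -2.1 ]
```

View pics/w7.png

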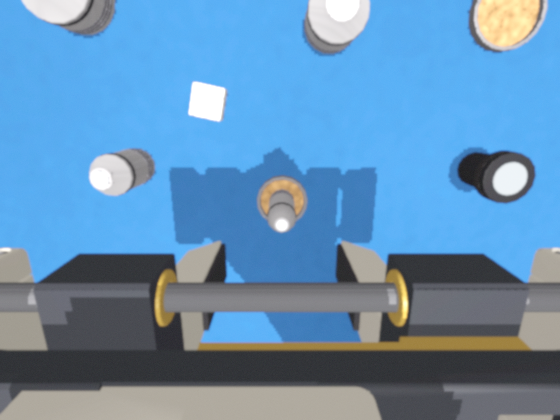

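o22 stands upright in base_40 (pixel 280,215). Next: objective_32.

Call:
play_rows:
  increments: "0.77 -3.17 0 0 1; 0.77 -3.17 0 0 1; 0.77 -3.17 0 0 1; 0.77 -3.17 1 0 1; 0 0 2 0 1"

```text
clock: 11.57
position: [0.4742, 0.3141, 0.0981]
ee_rot: [-3.135, -0.008, -0.005]
force: [-0.6, 1.8, -0.5]
width: 0.958
gripper_force: 0.0
```

Call:
play_rows:
  increments: "0 0 1 0 1; 0 0 0 0 1; 0 0 0 0 1; 0 0 0 0 1"

```text
clock: 11.9
position: [0.4734, 0.3045, 0.0876]
ee_rot: [3.141, -0.003, -0.0]
force: [0.4, 1.3, -0.1]
width: 1.003
gripper_force: 0.0
```

Run:
```python
from h import *
p=vision.get_image("wrist");find("objective_32",p);st()
```

```text
objective_32 0.79 [247. 436.] zt 0.032 TOPmid [0.445  0.1828] [0.017 0.015] 274
objective_32 0.76 [223. 275.] zt 0.062 TOPmid [0.4746 0.3087] [0.025 0.026] 1358
objective_32 0.69 [ 28. 229.] zt 0.05 TOPmid [0.5961 0.3356] [0.025 0.043] 3444
objective_32 0.57 [ 53. 524.] zt 0.05 TOPmid [0.5844 0.1513] [0.037 0.02 ] 2067
t 12.0 tcp [0.4737 0.3051 0.0881] yaw -0.1 tilt [ 0.001  0.    -1.   ] w 1.0 F [-0.4 -0.5  0.5] g 0.0 q [-0.61  0.49 -0.07  1.87  0.05  0.78 -2.29]
```

Call:
play_rows:
  increments: "0.1 -0.35 1.5 0 1; 0 0 2.7 0 1; 0 0 2.2 0 1; 0 0 1.3 0 1; 0 0 0 0 1"

```text
clock: 12.42
position: [0.4731, 0.3078, 0.0084]
ee_rot: [3.139, -0.002, -0.004]
force: [-0.7, -0.5, 0.4]
width: 1.001
gripper_force: 0.0
```

Call:
play_rows:
  increments: "0 0 0 0 1; 0 0 0 0 1; 0 0 0 0 1"

```text
clock: 12.67
position: [0.4751, 0.3097, 0.0117]
ee_rot: [-3.14, 0.001, -0.003]
force: [-0.1, 0.2, 0.2]
width: 1.002
gripper_force: 0.0
```

Run:
```python
from h import *
p=vision.get_image("wrist");find("objective_32",p);st()
```

```text
objective_32 0.65 [ 19. 223.] zt 0.043 TOPmid [0.5847 0.3351] [0.01  0.039] 3088
objective_32 0.64 [267. 283.] zt 0.062 TOPmid [0.4767 0.3087] [0.021 0.023] 1280
t 12.77 tcp [0.4749 0.3096 0.0114] yaw -0.03 tilt [ 0.002  0.001 -1.   ] w 0.996 F [-0.2 -0.5 -0.9] g 0.0 q [-0.62  0.61 -0.07  1.92  0.07  0.62 -2.3 ]
```

Call:
play_rows:
  increments: "0 0.08 0 0 0; 0 0 0 0 -0.2; 0 0 0 0 -0.6; 0 0 0 0 -0.6; 0 0 0 0 -0.6"

```text
clock: 13.18
position: [0.4742, 0.3084, 0.0102]
ee_rot: [3.142, -0.001, 0.0]
force: [-0.7, 0.1, 0.5]
width: 0.689
gripper_force: 0.0
```

Call:
play_rows:
  increments: "0 0 0 0 -0.6; 0 0 0 0 -0.6; 0 0 0 0 -0.6; 0 0 0 0 -0.6; 0 0 0 0 -0.6"

```text
clock: 13.6
position: [0.4742, 0.3085, 0.0102]
ee_rot: [-3.142, 0.001, -0.0]
force: [-0.3, 0.2, 0.1]
width: 0.342
gripper_force: 15.0
```

Call:
play_rows:
  increments: "0 0 0 0 -0.6; 0 0 0 0 -0.6; 0 0 0 0 -0.6; 0 0 0 0 -0.6"

```text
clock: 13.93
position: [0.4742, 0.3084, 0.0102]
ee_rot: [3.142, -0.001, -0.0]
force: [0.3, 0.9, -0.2]
width: 0.34
gripper_force: 15.0
```

Call:
play_rows:
  increments: "0 0 -0.5 0 -0.6; 0 0 -1.5 0 -0.6; 0 0 -2.5 0 -0.6; 0 0 -3 0 -0.6; 0 0 -2.5 0 -0.6"

```text
clock: 14.35
position: [0.474, 0.3083, 0.1119]
ee_rot: [3.141, -0.001, -0.0]
force: [1.2, -0.1, -1.3]
width: 0.343
gripper_force: 15.0
```

Call:
play_rows:
  increments: "0.6 1.5 0 0 -0.6; 1.2 3.06 0 0 -0.6; 1.2 3.06 0 0 -0.6; 1.2 3.06 0 0 -0.6; 1.2 3.06 0 0 -0.6"

```text
clock: 14.77
position: [0.5283, 0.1695, 0.1106]
ee_rot: [3.142, -0.0, 0.0]
force: [-0.3, 0.2, -2.5]
width: 0.345
gripper_force: 15.0
```

Call:
play_rows:
  increments: "1.2 3.06 0 0 -0.6; 1.2 3.06 0 0 -0.6; 1.2 3.06 0 0 -0.6; 0 0 0 0 -0.6; 0 0 0 0 -0.6"

```text
clock: 15.18
position: [0.5645, 0.0764, 0.1104]
ee_rot: [3.141, -0.008, 0.0]
force: [-0.6, 1.4, -2.0]
width: 0.348
gripper_force: 15.0
```

Run:
```python
from h import *
p=vision.get_image("wrist");find("base_50",p);st()
```

```text
base_50 0.84 [329. 492.] zt 0.191 TOPmid [ 0.5023 -0.0597] [0.174 0.18 ] 1669
base_50 0.83 [168. 368.] zt 0.009 TOPmid [0.5949 0.0032] [0.052 0.052] 3612
base_50 0.66 [193. 539.] zt 0.009 TOPmid [ 0.5748 -0.1419] [0.07  0.045] 3420
t 15.28 tcp [0.5637 0.0799 0.1103] yaw -0.0 tilt [-0.     0.001 -1.   ] w 0.347 F [-1.1  0.6 -1.4] g 14.999862485274207 q [-0.2   0.47 -0.04  1.84  0.03  0.83 -1.83]
```

Call:
play_rows:
  increments: "1.03 2.58 0 0 -0.6; 1.03 2.58 0 0 -0.6; 1.03 2.58 0 0 -0.6; 0 0 2 0 -0.6; 0 0 3 0 -0.6"

```text
clock: 15.7
position: [0.5979, 0.0014, 0.0624]
ee_rot: [-3.141, 0.002, -0.01]
force: [-0.1, 0.9, -1.3]
width: 0.345
gripper_force: 15.0
```

Call:
play_rows:
  increments: "0 0 2.2 0 -0.6; 0 0 0 0 -0.6; 0 0 0 0 -0.6; 0 0 0 0 -0.6; 0 0 0 0 -0.6"

```text
clock: 16.12
position: [0.5961, 0.0026, 0.04]
ee_rot: [-3.141, -0.001, -0.004]
force: [0.4, -0.3, -1.4]
width: 0.346
gripper_force: 15.0
```

Run:
```python
from h import *
p=vision.get_image("wrist");find("base_50",p);st();save(p,"w8")
```

```text
base_50 0.76 [416. 471.] zt 0.005 TOPmid [ 0.5282 -0.0984] [0.172 0.128] 230
base_50 0.74 [218. 281.] zt 0.009 TOPmid [0.6065 0.0023] [0.031 0.052] 2724
base_50 0.74 [245. 509.] zt 0.009 TOPmid [ 0.5765 -0.1478] [0.072 0.057] 5103
t 16.22 tcp [0.596  0.0022 0.0398] yaw -0.0 tilt [ 0.003  0.    -1.   ] w 0.345 F [-0.4 -0.4 -1. ] g 14.999686880910303 q [-0.07  0.6  -0.03  1.83  0.03  0.71 -1.69]
```

View pics/w8.png

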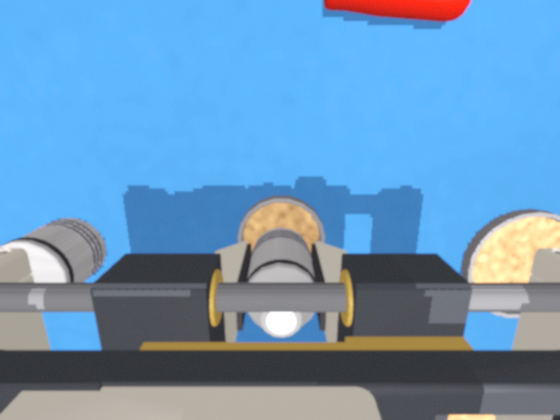

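Centred over base_50 (columns 281). Lowering.

Call:
play_rows:
  increments: "-0.1 0 1.2 0 -0.6; 0 0 0.8 0 -0.6; 0 0 0.35 0 -0.6; 0 0 0 0 -0.6; 0 0 0 0 -0.6"

```text
clock: 16.63
position: [0.594, 0.0017, 0.0148]
ee_rot: [3.142, -0.001, -0.0]
force: [0.5, -0.6, -1.4]
width: 0.341
gripper_force: 15.0
```

Call:
play_rows:
  increments: "0 0 0 0 -0.6; 0 0 0 0 -0.6; 0 0 0 0 -0.6"

```text
clock: 16.88
position: [0.5941, 0.0017, 0.015]
ee_rot: [3.142, -0.001, 0.0]
force: [0.3, 0.5, -1.4]
width: 0.346
gripper_force: 15.0
```

Call:
play_rows:
  increments: "0 0 0.1 0 -0.6; 0 0 0 0 -0.6; 0 0 0 0 -0.6"

```text
clock: 17.13
position: [0.5942, 0.0017, 0.014]
ee_rot: [-3.142, 0.001, -0.001]
force: [-0.6, -0.9, 2.1]
width: 0.345
gripper_force: 15.0
```

Call:
play_rows:
  increments: "0 0 0 0 -0.3; 0 0 0 0 -0.2; 0 0 0 0 0.4; 0 0 0 0 0.4; 0 0 0 0 0.4"

```text
clock: 17.55
position: [0.5938, 0.0017, 0.0136]
ee_rot: [3.142, -0.001, -0.0]
force: [0.2, 1.5, -1.1]
width: 0.565
gripper_force: 0.0
```

Call:
play_rows:
  increments: "0 0 0 0 0.4; 0 0 0 0 0.4; 0 0 0 0 0.4; 0 0 0 0 0.4"

```text
clock: 17.88
position: [0.5939, 0.0017, 0.0137]
ee_rot: [3.142, -0.001, -0.0]
force: [-0.6, 0.3, -0.3]
width: 0.699
gripper_force: 0.0
```

Call:
play_rows:
  increments: "0 0 -1 0 0.4; 0 0 -2.5 0 0.4; 0 0 -3 0 0.4; 0 0 -3 0 0.5; 0 0 -2 0 0.5"

```text
clock: 18.3
position: [0.5949, 0.0018, 0.1323]
ee_rot: [-3.141, 0.001, -0.005]
force: [-0.1, -0.4, 0.3]
width: 0.748
gripper_force: 0.0
```

Run:
```python
from h import *
p=vision.get_image("wrist");find("objective_42",p);st()
```

```text
objective_42 0.85 [214. 120.] zt 0.056 TOPmid [0.587  0.1389] [0.034 0.032] 1531
objective_42 0.63 [210. 280.] zt 0.066 TOPmid [0.5941 0.0016] [0.025 0.026] 971
t 18.4 tcp [0.5965 0.0019 0.1335] yaw -0.04 tilt [ 0.007  0.001 -1.   ] w 0.749 F [ 0.8  0.4 -0.9] g 0.0 q [-0.07  0.48 -0.03  1.76  0.02  0.9  -1.68]
```

Call:
play_rows:
  increments: "-0.2 -3.45 0 0 1; -0.2 -3.45 0 0 1; -0.2 -3.45 0 0 1; -0.2 -3.45 0 0 1; 0 0 2.5 0 1"

```text
clock: 18.82
position: [0.5873, 0.1506, 0.1076]
ee_rot: [-3.134, -0.014, -0.01]
force: [1.6, 1.0, 0.3]
width: 0.99
gripper_force: 0.0
```

Call:
play_rows:
  increments: "0 0 2 0 1; 0 0 0 0 1; 0 0 0 0 1; 0 0 0 0 1; 0 0 0 0 1"

```text
clock: 19.23
position: [0.5869, 0.1394, 0.085]
ee_rot: [-3.141, 0.002, -0.003]
force: [0.7, 0.2, -0.4]
width: 0.997
gripper_force: 0.0
```

Run:
```python
from h import *
p=vision.get_image("wrist");find("objective_42",p);st()
```

```text
objective_42 0.96 [218. 483.] zt 0.066 TOPmid [0.5942 0.0048] [0.025 0.021] 1604
objective_42 0.82 [194.  25.] zt 0.043 TOPmid [0.6052 0.319 ] [0.044 0.019] 1686
t 19.33 tcp [0.5868 0.1395 0.0849] yaw -0.07 tilt [ 0.002  0.    -1.   ] w 0.999 F [0.2 0.8 0.2] g 0.0 q [-0.29  0.55 -0.05  1.78  0.03  0.81 -1.92]
```

Call:
play_rows:
  increments: "0 0 1.5 0 1; 0 0 2.6 0 1; 0 0 2.1 0 1; 0 0 1.2 0 1; 0 0 0 0 1"

```text
clock: 19.75
position: [0.5846, 0.1391, 0.0078]
ee_rot: [3.14, -0.001, -0.005]
force: [-1.3, -0.2, 0.4]
width: 1.001
gripper_force: 0.0
```

Call:
play_rows:
  increments: "0 0 0 0 1; 0 0 0 0 1; 0 0 0 0 1"

```text
clock: 20.0
position: [0.5871, 0.1401, 0.0112]
ee_rot: [-3.141, 0.001, -0.004]
force: [1.2, -0.2, -0.1]
width: 0.998
gripper_force: 0.0
```

Run:
```python
from h import *
p=vision.get_image("wrist");find("objective_42",p);st();save(p,"w9")
```

```text
objective_42 0.65 [236. 533.] zt 0.03 TOPmid [0.6026 0.0112] [0.014 0.014] 705
objective_42 0.62 [260. 282.] zt 0.056 TOPmid [0.589 0.14 ] [0.032 0.03 ] 2467
t 20.1 tcp [0.5868 0.14   0.0109] yaw -0.03 tilt [ 0.002  0.001 -1.   ] w 0.999 F [0.3 0.7 0.1] g 0.0 q [-0.29  0.65 -0.04  1.83  0.04  0.67 -1.93]
```

View pics/w9.png

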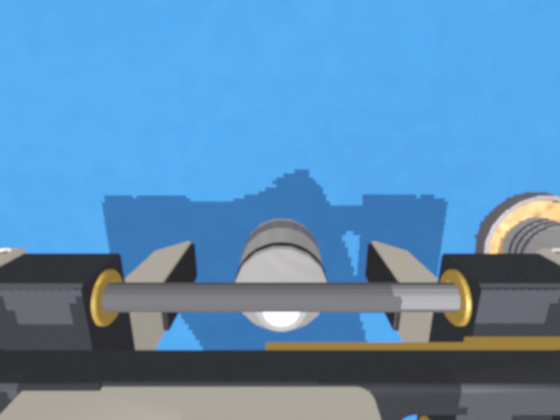

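Objective_42 is centred (column 282); o32 stands in base_50 at right. Gripping.

Call:
play_rows:
  increments: "0 0 0 0 0.1; 0 0 0 0 0; 0 0 0 0 -0.4; 0 0 0 0 -0.4; 0 0 0 0 -0.4"
  grip_force: 20

```text
clock: 20.52
position: [0.586, 0.1398, 0.0097]
ee_rot: [3.142, -0.001, -0.0]
force: [-0.2, 0.5, 0.3]
width: 0.686
gripper_force: 0.0
```

Call:
play_rows:
  increments: "0 0 0 0 -0.4; 0 0 0 0 -0.4; 0 0 0 0 -0.4; 0 0 0 0 -0.4; 0 0 0 0 -0.4"

```text
clock: 20.93
position: [0.586, 0.1398, 0.0097]
ee_rot: [3.142, -0.001, -0.0]
force: [0.1, 0.4, -0.2]
width: 0.45
gripper_force: 20.0
```

Call:
play_rows:
  increments: "0 0 0 0 -0.4; 0 0 0 0 -0.4"

```text
clock: 21.1
position: [0.586, 0.1397, 0.0097]
ee_rot: [3.142, -0.001, -0.0]
force: [0.7, 0.1, -0.6]
width: 0.451
gripper_force: 20.0
```

Call:
play_rows:
  increments: "0 0 -0.5 0 -0.4; 0 0 -1.5 0 -0.4; 0 0 -2.5 0 -0.4; 0 0 -3 0 -0.4; 0 0 -2.5 0 -0.4"

```text
clock: 21.52
position: [0.5859, 0.1397, 0.1114]
ee_rot: [3.142, -0.001, -0.0]
force: [0.3, 0.2, -1.7]
width: 0.446
gripper_force: 20.0
```

Call:
play_rows:
  increments: "-0.87 1.55 0 0 -0.4; -1.74 3.1 0 0 -0.4; -1.74 3.1 0 0 -0.4; -1.74 3.1 0 0 -0.4; -1.74 3.1 0 0 -0.4"

```text
clock: 21.93
position: [0.5065, -0.0009, 0.11]
ee_rot: [3.141, -0.0, 0.0]
force: [0.9, -0.7, -2.4]
width: 0.448
gripper_force: 20.0
```

Call:
play_rows:
  increments: "-1.74 3.1 0 0 -0.4; -1.74 3.1 0 0 -0.4; 0 0 0 0 -0.4; 0 0 0 0 -0.4; 0 0 0 0 -0.4"

```text
clock: 22.35
position: [0.4733, -0.0614, 0.1101]
ee_rot: [-3.141, 0.002, -0.001]
force: [0.9, -0.2, -1.5]
width: 0.448
gripper_force: 20.0
```

Run:
```python
from h import *
p=vision.get_image("wrist");find("base_60",p);st()
```

```text
base_60 0.98 [ 73. 408.] zt 0.009 TOPmid [ 0.5753 -0.1565] [0.07  0.071] 8430
base_60 0.86 [237. 371.] zt 0.009 TOPmid [ 0.4456 -0.1395] [0.033 0.058] 1939
base_60 0.57 [231.  24.] zt 0.009 TOPmid [0.4468 0.1691] [0.037 0.028] 679
t 22.45 tcp [ 0.4736 -0.0605  0.1099] yaw 0.07 tilt [ 0.001  0.    -1.   ] w 0.45 F [ 0.7  0.6 -0.8] g 19.99610010534525 q [ 0.04  0.34 -0.04  2.06  0.02  0.74 -1.57]
```

Call:
play_rows:
  increments: "-1.47 2.63 0 0 -0.4; -1.47 2.63 0 0 -0.4; -1.47 2.63 0 0 -0.4; 0 0 2 0 -0.4; 0 0 3 0 -0.4"

```text
clock: 22.87
position: [0.4309, -0.1419, 0.0612]
ee_rot: [3.14, -0.003, 0.009]
force: [1.4, 0.3, -2.0]
width: 0.45
gripper_force: 20.0
```

Call:
play_rows:
  increments: "0 0 2.2 0 -0.4; 0 0 0 0 -0.4; 0 0 0 0 -0.4; 0 0 0 0 -0.4; 0 0 0 0 -0.4"

```text
clock: 23.28
position: [0.43, -0.1403, 0.039]
ee_rot: [3.141, 0.001, 0.003]
force: [0.6, 0.1, -2.0]
width: 0.449
gripper_force: 20.0
```

Run:
```python
from h import *
p=vision.get_image("wrist");find("base_60",p);st();save(p,"w10")
```

```text
base_60 0.92 [213. 276.] zt 0.009 TOPmid [ 0.444  -0.1391] [0.036 0.062] 3338
base_60 0.82 [ 19. 312.] zt 0.009 TOPmid [ 0.5504 -0.1571] [0.025 0.064] 5071
t 23.38 tcp [ 0.4297 -0.1405  0.0389] yaw 0.0 tilt [ 0.002 -0.    -1.   ] w 0.446 F [ 0.4 -0.3 -0.8] g 19.99604931101203 q [ 0.21  0.43 -0.01  2.18  0.01  0.53 -1.38]
```

View pics/w10.png

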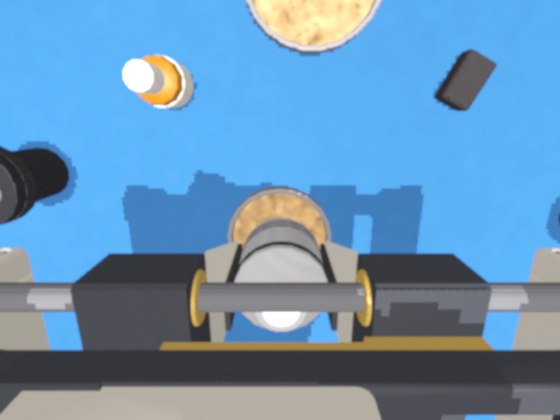

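Centred over base_60 (columns 278/282). Lowering, 1 mm left.

Call:
play_rows:
  increments: "0 -0.1 1.2 0 -0.4; 0 0 0.8 0 -0.4; 0 0 0.3 0 -0.4; 0 0 0 0 -0.4; 0 0 0 0 -0.4"

```text
clock: 23.8
position: [0.4286, -0.1396, 0.0148]
ee_rot: [-3.142, 0.001, 0.001]
force: [0.2, 0.8, -1.7]
width: 0.45
gripper_force: 20.0
```

Call:
play_rows:
  increments: "0 0 0 0 -0.4; 0 0 0 0 -0.4; 0 0 0 0 -0.4"

```text
clock: 24.05
position: [0.4289, -0.1397, 0.015]
ee_rot: [3.141, -0.001, 0.001]
force: [0.3, 0.9, -1.3]
width: 0.449
gripper_force: 20.0
```

Call:
play_rows:
  increments: "0 0 0.05 0 -0.4; 0 0 0 0 -0.4; 0 0 0 0 -0.4"

```text
clock: 24.3
position: [0.4287, -0.1396, 0.0143]
ee_rot: [3.142, -0.001, 0.0]
force: [-0.5, -0.4, -2.5]
width: 0.449
gripper_force: 20.0
```

Call:
play_rows:
  increments: "0 0 0.07 0 -0.4; 0 0 0 0 -0.4; 0 0 0 0 -0.4"

```text
clock: 24.55
position: [0.4287, -0.1396, 0.0136]
ee_rot: [3.142, -0.001, 0.0]
force: [0.5, -0.1, 1.1]
width: 0.452
gripper_force: 20.0
```

Call:
play_rows:
  increments: "0 0 0 0 -0.05; 0 0 0 0 0.1; 0 0 0 0 0.6; 0 0 0 0 0.6; 0 0 0 0 0.6"

```text
clock: 24.97
position: [0.4287, -0.1396, 0.0135]
ee_rot: [3.142, -0.001, 0.0]
force: [-0.1, 0.0, -0.5]
width: 0.714
gripper_force: 0.0
```

Call:
play_rows:
  increments: "0 0 0 0 0.6; 0 0 0 0 0.6; 0 0 0 0 0.6"

```text
clock: 25.22
position: [0.4287, -0.1396, 0.0135]
ee_rot: [3.142, -0.001, 0.0]
force: [-0.0, -0.4, 0.6]
width: 0.799
gripper_force: 0.0
```

Call:
play_rows:
  increments: "0 0 -1 0 0.6; 0 0 -2.5 0 0.6; 0 0 -3 0 0.6; 0 0 -3 0 0.6; 0 0 -2 0 0.6"

```text
clock: 25.63
position: [0.4292, -0.1397, 0.1309]
ee_rot: [3.141, -0.001, 0.003]
force: [0.7, 0.1, -0.2]
width: 0.802
gripper_force: 0.0
```

Run:
```python
from h import *
p=vision.get_image("wrist");find("objective_42",p);st()
```

```text
objective_42 0.95 [ 5. 95.] zt 0.04 TOPmid [ 0.5795 -0.0014] [0.004 0.015] 154
objective_42 0.84 [207. 275.] zt 0.06 TOPmid [ 0.4298 -0.1397] [0.034 0.034] 1619
t 25.73 tcp [ 0.4308 -0.1401  0.1316] yaw -0.04 tilt [ 0.006 -0.001 -1.   ] w 0.802 F [ 0.1 -0.1  0.1] g 0.0 q [ 0.21  0.27 -0.01  2.1   0.    0.76 -1.38]
```

Call:
play_rows:
  increments: "0.7 -1.8 0 0 1; 1.35 -3.65 0 0 1; 1.35 -3.65 0 0 1; 1.35 -3.65 0 0 1; 1.35 -3.65 0 0 1"

```text
clock: 26.15
position: [0.4896, 0.026, 0.1277]
ee_rot: [3.141, -0.002, -0.001]
force: [0.4, -0.8, 0.2]
width: 0.998
gripper_force: 0.0
```

Call:
play_rows:
  increments: "1.35 -3.65 0 0 1; 1.35 -3.65 0 0 1; 1.35 -3.65 0 0 1; 1.35 -3.65 0 0 1; 1.35 -3.65 0 0 1"

```text
clock: 26.57
position: [0.5572, 0.2086, 0.1273]
ee_rot: [3.141, -0.001, -0.002]
force: [0.3, 0.4, -0.1]
width: 1.002
gripper_force: 0.0
```

Call:
play_rows:
  increments: "1.35 -3.65 0 0 1; 0.6 -1.8 0 0 1; 0 0 0 0 1; 0 0 0 0 1; 0 0 0 0 1"

```text
clock: 26.98
position: [0.5763, 0.26, 0.1274]
ee_rot: [3.14, -0.002, -0.002]
force: [1.4, -0.0, -0.0]
width: 0.996
gripper_force: 0.0
```

Run:
```python
from h import *
p=vision.get_image("wrist");find("objective_52",p);st()
```

```text
objective_52 0.98 [331. 362.] zt 0.038 TOPmid [0.4486 0.1801] [0.01  0.019] 189
objective_52 0.93 [169. 187.] zt 0.05 TOPmid [0.606  0.3355] [0.042 0.042] 2625
objective_52 0.42 [184. 556.] zt 0.012 TOPmid [0.5908 0.0147] [0.021 0.008] 136
t 27.08 tcp [0.5767 0.2594 0.128 ] yaw -0.14 tilt [-0.001 -0.001 -1.   ] w 0.998 F [-0.4  0.  -0.1] g 0.0 q [-0.45  0.54 -0.09  1.66  0.06  0.95 -2.13]
```

Call:
play_rows:
  increments: "0.97 -2.53 0 0 1; 0.97 -2.53 0 0 1; 0.97 -2.53 0 0 1; 0 0 2 0 1; 0 0 2.3 0 1"

```text
clock: 27.5
position: [0.6073, 0.3389, 0.0867]
ee_rot: [-3.139, -0.0, -0.005]
force: [0.6, -1.3, -0.4]
width: 1.001
gripper_force: 0.0
```

Call:
play_rows:
  increments: "0 0 0 0 1; 0 0 0 0 1; 0 0 0 0 1; 0 0 0 0 1"

```text
clock: 27.83
position: [0.607, 0.3369, 0.0873]
ee_rot: [-3.141, 0.002, -0.003]
force: [0.4, -0.2, 0.6]
width: 1.0
gripper_force: 0.0
```

Run:
```python
from h import *
p=vision.get_image("wrist");find("objective_52",p);st()
```

```text
objective_52 0.62 [222. 283.] zt 0.05 TOPmid [0.6062 0.336 ] [0.042 0.042] 3244
t 27.93 tcp [0.6068 0.3373 0.0871] yaw -0.06 tilt [ 0.002  0.001 -1.   ] w 1.001 F [ 0.5 -0.4  0.4] g 0.0 q [-0.53  0.67 -0.08  1.53  0.06  0.94 -2.21]
```

Aligned to about 1 mm; descending and gripping.

Call:
play_rows:
  increments: "0 0.1 1.5 0 1; 0 0 2.6 0 1; 0 0 2.2 0 1; 0 0 1.3 0 1; 0 0 0 0 1"

```text
clock: 28.35
position: [0.6044, 0.3351, 0.007]
ee_rot: [3.139, -0.001, -0.006]
force: [-0.9, -0.4, -0.3]
width: 1.006
gripper_force: 0.0
```

Call:
play_rows:
  increments: "0 0 0 0 1; 0 0 0 0 1; 0 0 0 0 1; 0 0 0 0 0.4; 0 0 0 0 0.3"
  grip_force: 25

```text
clock: 28.77
position: [0.6066, 0.3366, 0.0106]
ee_rot: [-3.141, 0.001, -0.002]
force: [0.0, -0.9, 0.5]
width: 0.901
gripper_force: 0.0
```

Call:
play_rows:
  increments: "0 0 0 0 -0.2; 0 0 0 0 -0.2; 0 0 0 0 -0.2; 0 0 0 0 -0.2; 0 0 0 0 -0.2"

```text
clock: 29.18
position: [0.606, 0.3362, 0.0095]
ee_rot: [3.141, -0.001, -0.0]
force: [0.3, -0.0, 0.6]
width: 0.56
gripper_force: 25.0
```

Call:
play_rows:
  increments: "0 0 0 0 -0.2; 0 0 0 0 -0.2; 0 0 0 0 -0.2"

```text
clock: 29.43
position: [0.606, 0.3362, 0.0095]
ee_rot: [3.142, -0.001, -0.0]
force: [-0.2, -0.8, 0.4]
width: 0.565
gripper_force: 25.0
```

Call:
play_rows:
  increments: "0 0 -0.5 0 -0.2; 0 0 -1.5 0 -0.2; 0 0 -2.5 0 -0.2; 0 0 -3 0 -0.2; 0 0 -3.5 0 -0.2"

```text
clock: 29.85
position: [0.6047, 0.3355, 0.1191]
ee_rot: [3.14, -0.001, -0.005]
force: [0.5, 0.6, -3.4]
width: 0.561
gripper_force: 25.0
```

Call:
play_rows:
  increments: "-0.1 1.9 0 0 -0.2; -0.23 3.8 0 0 -0.2; -0.23 3.8 0 0 -0.2; -0.23 3.8 0 0 -0.2; -0.23 3.8 0 0 -0.2"

```text
clock: 30.27
position: [0.5951, 0.1636, 0.1197]
ee_rot: [3.141, -0.0, -0.0]
force: [1.6, 0.0, -3.1]
width: 0.558
gripper_force: 25.0
```

Call:
play_rows:
  increments: "-0.23 3.8 0 0 -0.2; -0.23 3.8 0 0 -0.2; -0.23 3.8 0 0 -0.2; -0.23 3.8 0 0 -0.2; -0.23 3.8 0 0 -0.2"

```text
clock: 30.68
position: [0.5836, -0.0265, 0.1198]
ee_rot: [3.142, -0.001, -0.0]
force: [0.4, -0.3, -1.4]
width: 0.555
gripper_force: 25.0
```

Call:
play_rows:
  increments: "-0.23 3.8 0 0 -0.2; 0 0 0 0 -0.2; 0 0 0 0 -0.2; 0 0 0 0 -0.2"

```text
clock: 31.02
position: [0.5817, -0.0626, 0.1196]
ee_rot: [-3.141, 0.002, 0.0]
force: [-0.6, 1.4, -3.3]
width: 0.559
gripper_force: 25.0
```

Run:
```python
from h import *
p=vision.get_image("wrist");find("base_70",p);st()
```

```text
base_70 0.92 [205. 386.] zt 0.009 TOPmid [ 0.576  -0.1564] [0.071 0.071] 5654
base_70 0.75 [172. 215.] zt 0.009 TOPmid [0.5959 0.0018] [0.052 0.053] 1499
base_70 0.73 [334. 334.] zt 0.009 TOPmid [ 0.4465 -0.1169] [0.022 0.02 ] 239
base_70 0.61 [331.  53.] zt 0.009 TOPmid [0.5088 0.0943] [0.165 0.157] 355
t 31.12 tcp [ 0.5819 -0.061   0.1196] yaw 0.09 tilt [-0.     0.001 -1.   ] w 0.556 F [ 0.3  0.4 -2.8] g 24.996467874152586 q [ 0.06  0.48 -0.07  1.79  0.04  0.87 -1.59]
```

Call:
play_rows:
  increments: "-0.2 3.18 0 0 -0.2; -0.2 3.18 0 0 -0.2; -0.2 3.18 0 0 -0.2; 0 0 2.5 0 -0.2; 0 0 3 0 -0.2"

```text
clock: 31.53
position: [0.5779, -0.1602, 0.0662]
ee_rot: [3.14, -0.004, 0.009]
force: [0.6, 1.2, -2.7]
width: 0.56
gripper_force: 25.0
```

Call:
play_rows:
  increments: "0 0 2.5 0 -0.2; 0 0 0 0 -0.2; 0 0 0 0 -0.2; 0 0 0 0 -0.2; 0 0 0 0 -0.2"

```text
clock: 31.95
position: [0.5774, -0.1577, 0.0414]
ee_rot: [3.141, 0.001, 0.005]
force: [0.5, -0.4, -1.7]
width: 0.558
gripper_force: 25.0
```

Run:
```python
from h import *
p=vision.get_image("wrist");find("base_70",p);st();save(p,"w11")
```

```text
base_70 0.96 [203. 280.] zt 0.009 TOPmid [ 0.5929 -0.1568] [0.04  0.071] 3711
base_70 0.95 [196.  46.] zt 0.009 TOPmid [ 0.5953 -0.0049] [0.053 0.041] 2607
t 32.05 tcp [ 0.577  -0.158   0.0412] yaw 0.0 tilt [ 0.003 -0.001 -1.   ] w 0.559 F [ 0.7  0.  -3.1] g 24.996338246273808 q [ 0.22  0.6  -0.05  1.82  0.05  0.72 -1.43]
```

View pics/w11.png

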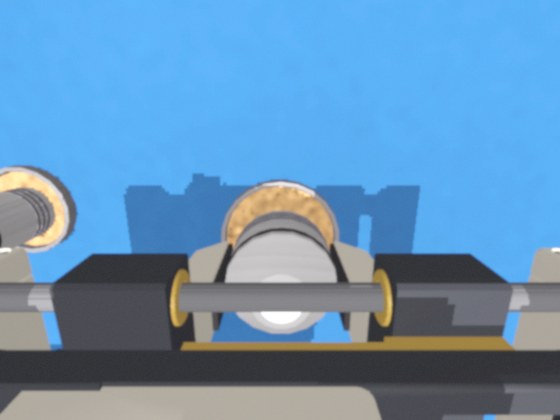

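Centred over base_70 (columns 280/281). Lowering.

Call:
play_rows:
  increments: "0 -0.1 1.2 0 -0.2; 0 0 0.9 0 -0.2; 0 0 0.4 0 -0.2; 0 0 0 0 -0.2; 0 0 0 0 -0.2"

```text
clock: 32.47
position: [0.5753, -0.1571, 0.0138]
ee_rot: [-3.141, 0.001, 0.002]
force: [-0.7, 0.2, -3.1]
width: 0.558
gripper_force: 25.0
```

Call:
play_rows:
  increments: "0 0 0 0 -0.2; 0 0 0 0 -0.2; 0 0 0 0 -0.2"

```text
clock: 32.72
position: [0.5758, -0.1572, 0.0144]
ee_rot: [3.142, -0.001, -0.0]
force: [-0.2, 0.5, -2.7]
width: 0.564
gripper_force: 25.0
```

Call:
play_rows:
  increments: "0 0 0.07 0 -0.2; 0 0 0 0 -0.2; 0 0 0 0 -0.2"

```text
clock: 32.97
position: [0.5757, -0.1571, 0.0138]
ee_rot: [3.142, -0.001, -0.0]
force: [-0.4, -0.3, -1.0]
width: 0.56
gripper_force: 25.0
```

Call:
play_rows:
  increments: "0 0 0.04 0 -0.2; 0 0 0 0 -0.2; 0 0 0 0 -0.2"

```text
clock: 33.22
position: [0.5758, -0.1571, 0.0134]
ee_rot: [3.142, -0.001, 0.0]
force: [1.2, 0.4, -2.5]
width: 0.557
gripper_force: 25.0
```

Call:
play_rows:
  increments: "0 0 0 0 0.15; 0 0 0 0 0.3; 0 0 0 0 0.8; 0 0 0 0 0.8; 0 0 0 0 0.8"

```text
clock: 33.63
position: [0.5759, -0.1572, 0.0136]
ee_rot: [3.141, -0.001, 0.001]
force: [-0.6, 0.0, 0.2]
width: 0.813
gripper_force: 0.0
```

Call:
play_rows:
  increments: "0 0 0 0 0.8; 0 0 0 0 0.8; 0 0 0 0 0.8"

```text
clock: 33.88
position: [0.5758, -0.1572, 0.0134]
ee_rot: [3.142, -0.001, 0.0]
force: [-0.2, 0.1, 0.2]
width: 0.898
gripper_force: 0.0
```

Call:
play_rows:
  increments: "0 0 -1 0 0.8; 0 0 -2.5 0 0.8; 0 0 -3 0 0.8; 0 0 -3 0 0.8; 0 0 -3.5 0 0.8"

```text
clock: 34.3
position: [0.5749, -0.1569, 0.1447]
ee_rot: [-3.141, 0.001, 0.002]
force: [1.2, -0.6, -0.4]
width: 0.901
gripper_force: 0.0
```

Call:
play_rows:
  increments: "-2 2 -2 0 0.8; -2 3 0 0 0.8; -2 3 0 0 0.8; -2 3 0 0 0.8; -2 3 0 0 0.8"

```text
clock: 34.72
position: [0.4747, -0.2983, 0.1646]
ee_rot: [3.141, -0.0, 0.002]
force: [1.1, -0.3, -0.4]
width: 0.901
gripper_force: 0.0
```

Call:
play_rows:
  increments: "-2 3 0 0 0.8; -2 3 0 0 0.8; -2 3 0 0 0.8; 0 0 0 0 0.8; 0 0 0 0 0.8"

```text
clock: 35.13
position: [0.4138, -0.3893, 0.1642]
ee_rot: [3.141, -0.009, -0.0]
force: [0.8, 0.6, 0.2]
width: 0.897
gripper_force: 0.0
```

Run:
```python
from h import *
st()
for n in("top","scene"):
    p=vision.get_image(n);find("objective_22",p);find("eyepiece_1",p)
save(p,"end")
```

```text
t 35.13 tcp [ 0.4138 -0.3893  0.1642] yaw -0.32 tilt [-0.    -0.001 -1.   ] w 0.897 F [0.8 0.6 0.2] g 0.0 q [ 0.66  0.4   0.    1.79 -0.    0.94 -0.91]
objective_22 0.8 [255. 332.] zt 0.061 TOPmid [ 0.4293 -0.1377] [0.035 0.032] 156
objective_22 0.69 [195. 335.] zt 0.056 TOPmid [ 0.5751 -0.1553] [0.04  0.039] 212
objective_22 0.63 [250. 201.] zt 0.074 TOPmid [0.4416 0.1777] [0.016 0.015] 43
objective_22 0.49 [190. 276.] zt 0.067 TOPmid [0.5913 0.0019] [0.025 0.025] 86
eyepiece_1 0.59 [247. 412.] zt 0.051 TOPmid [ 0.4439 -0.3329] [0.037 0.038] 221
eyepiece_1 0.48 [236. 270.] zt 0.051 TOPmid [0.469  0.0059] [0.036 0.036] 208
objective_22 0.92 [220. 197.] zt 0.062 TOPmid [ 0.4332 -0.1405] [0.028 0.032] 201
objective_22 0.63 [239. 300.] zt 0.067 TOPmid [ 5.954e-01 -3.000e-04] [0.026 0.024] 138
objective_22 0.6 [159. 322.] zt 0.073 TOPmid [0.4448 0.1766] [0.015 0.014] 54
objective_22 0.58 [275. 223.] zt 0.056 TOPmid [ 0.5777 -0.1586] [0.04  0.042] 397
eyepiece_1 0.71 [201. 265.] zt 0.051 TOPmid [0.4721 0.0041] [0.039 0.038] 266
eyepiece_1 0.69 [267. 106.] zt 0.051 TOPmid [ 0.4464 -0.3347] [0.037 0.035] 344
```

View pics/end.png

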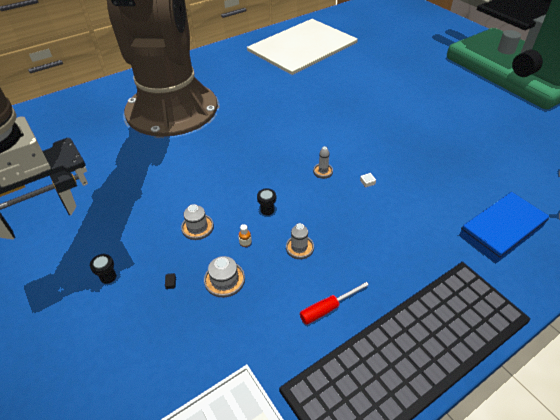

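All four stand upright in their bases (pixels 323,160; 300,240; 197,220; 224,275), and both eyepieces (266,198; 103,266) are unmoved.

```bash
python3 -c "
from cell import job
print(job.sign_off())"
```

```text
the job is handed in; nothing more can be done
None
```

The job is handed in at about 35 s of the 112 s limit: all four objectives stand upright, lens up, in their matching bases, placed slimmest to widest, and both eyepieces are where they were.

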